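# Set the lacing punch to full stroke and start it

### The arm

A 6-joint arm with a two-finger parallel gripper is mounted at the origin on the work surface. World frame = base frame: x ahead of the robot, y to its left, z up, the work surface at z = 0. Lengths are in mm, angles in degrees, forces in N, time in s.
With the tool pointing down it reaches from about 300 to 850 mm from the base axis. Payload 4.2 kg.
Tool frame: the origin (TCP) lies midway between the tips of the shut fingers; the grasp point (between the pads) lies 19 mm behind it (env.hold_point_z is the z of the grasp point in the tool frame, in mm); z points along the fingers, y is the direction in which the jaws open and shut (so a half turn about z gives the same grasp; the last joint's range is limited). The gripper opens to 91 mm and grips with 3 to 60 N. Pads are 32 mm wide; open, the fingers measure 118 mm over their backs; the gripper's body (76 mm by 178 mm) begins 60 mm behind the grasp point.
Start: joints at [-1.146, 18.312, 89.639, -0, 72.044, -1.146], TCP at [575.018, 0, 188.076] pointing down, gripper open.
Joint ranges: [-177.97, 177.97], [-48.28, 115.42], [12.27, 149.76], [-77.06, 257.06], [2.81, 150.46], [-146.56, 146.56]. Speed limits (degrees/s): [147.25, 147.25, 180, 180, 180, 180].

### API

Orientations are given as [roll, pitch, yaw] about the fixed x, y, z axes, in that order (R = Rz(yaw) Ry(pitch) Rx(roll)).
In Python, from workcell import env, grab_frame, camera_params, spotter gives the robot as it stands. The module is installed in compiled form; this text tells all that it offers.
- The arm moves only by the shell command python3 -m jog 'ROWS' [FORCE]. ROWS is text: rows parted by semicolons, each of 7 numbers parted by spaces: the turn, a rotation vector about the world's x, y, z in units of 5 degrees (1.0 is 5 degrees), then the shift along the world's x, y, z in units of 25 mm (1.0 is 25 mm), then the opening, from 0 (shut) to 1 (fully open). A call has 1 to 5 rows; each row is the pose to reach, as a shift and turn from the pose commanded when the call began; what a row does not reach only later rows make up. A row lasts 1/8 s, in which the tool goes at most 62.5 mm and 10.7 degrees, less where a joint would pass 70% of its speed; a pose out of reach is approached as far as the arm can. A call with a gripper value outside its range is refused whole. The fingers move at their own pace and stop on an object; FORCE is the grip in N (left out, the last holds). Time passes only in rows, so rows that repeat a pose let the fingers close. It gives the time, the measured TCP pose, the force and the opening at its end, in the units of the state.
- env.state(): the state, without advancing time (a new reading comes with each control period).
- grab_frame(name): name is "scene" or "side" or "wrist"; returns the picture (384x512x3 uint8, red, green, blue); there is no depth.
- camera_params(name): a dict with "K" (3x3 intrinsics, pixels), "rvec" (rotation vector, rad) and "tvec" (3), from world to camera coordinates, as OpenCV has them. Camera axes: x right, y down, z forward; pixel columns grow to the right and rows downward; lengths in mm; the calibration is good to about 2 mm. The wrist camera is an equidistant fisheye: a pixel r from the principal point sees the ray r / f radians off the axis. A picture is of the moment at which its call begins: read the wrist's pose just before it. camera_params takes no time and is no camera call; for the wrist camera it gives the pose at the moment of the call.
- env.job_done(): hands the job in, once; it reports no verdict.
Trained networks look in the newest picture that a camera, given by its name, has taken for a name from the list of things; names that differ only in an ending like _2 or _b are one class to them, and where a whole thing is asked for, a point or a joint stands for the part that bears it (a point fixed in the world has none). Each returns a list of dicts, best first, with "conf" (0 to 1); they miss things now and then, are a little off and sometimes report something else, mostly with a low value. They report only what shows in the picture. A call takes as long as a camera call.
- spotter.look_for(query, camera): "box" ([left, top, width, height] in pixels, round what is visible of it).
- spotter.trace(query, camera): "region" (384x512 bool, what is visible of it) and "box" ([left, top, width, height] in pixels, round what is visible of it).
The state is a dict: "time_s": time; "qpos": joint angles; "qvel": joint speeds; "effort": joint torques, N m; "ee_pos": TCP position; "ee_rot": TCP orientation; "force": force on the tool from outside, world axes, zero at the start; "torque": the same for the moment, N m; "gripper_width": finger opening in mm.
Only numpy, scipy, OpenCV 4.12 (cv2) and the standard library are available. Lean on these libraries where they do the work, as an engineer would, in place of code of your own. Each camera call takes 0.05 s, during which the arm holds its last target. There are 200 camera calls.

### The job

Set the bench punch for thick leather and start it: with the fingertips or the outside of the fingers push its stroke lever past the first click stop, all the way to the second and last stop, and only then press the start button on the separate box fully in and let it come out again. Do not take the lever's knob between the fingers, and leave all the loose things where they stand or lie.

Things in the scene. Friction and masses are not known exactly. Their poses are not given: they have to be found in the camera images.
- punch: Grey bench punch, fixed to the table. Origin: centre of its underside. Its x is its depth (180 mm, front at -x), y its length (300 mm), z up. The flat deck is 50 mm above the table; its right part (y below 50 mm) carries the lever, its left part a punch head, up to 178 mm above the table, over y 65 to 147 mm.
- lever_pivot (a point): Upright pivot axis of the stroke lever at deck height; 40 mm in x and -40 mm in y from the punch's origin, axes as the punch's. The knob lies at (-90 cos(a), 90 sin(a)) mm from it in the punch's x, y, with a = lever value - 0.5: it swings from the punch's right (-y) to its left (+y), toward the head.
- lever_knob (a point): Centre of the lever's knob: a black upright cylinder, 22 mm in diameter, from 10 to 55 mm above the deck (this point 32.5 mm above it), on the end of a flat steel arm (12 mm wide, 13 to 19 mm above the deck). It swings level, 90 mm from lever_pivot.
- stroke_lever (a joint): Lever angle, rad. 0: off (starts at 0 to 0.1). 0.5: first click stop (one raised dot); its sprung bumps at 0.4 and 0.6 take about 7 N at the knob to pass. 1.0: second stop (two dots), hard end of travel, with a like bump at 0.9 just before it. Elsewhere it moves with about 1 N and stays where left.
- start_box: Grey start box, fixed to the table, 80 x 80 x 45 mm, origin at the centre of its underside. Carries the start button in the middle of its top.
- start_top (a point): Centre of the top face of the start button, a grey round push button 36 mm in diameter, standing out of a black housing on the start box. Pressed straight down.
- start (a joint): Travel of the start button, m: 0 out, 0.006 fully in; spring, about 5 N when fully in; it comes out by itself.
- jar: Amber glass jar with black cap, 64 mm in diameter, 70 mm tall, loose on the table; origin at the centre of its underside.
- dye_bottle: Black dye bottle, 48 mm in diameter, 120 mm tall, standing loose right of the punch; origin at the centre of its underside.
- spool: Small yellow thread spool, 34 mm in diameter, 40 mm tall, standing loose on the punch's deck at the far right; origin at the centre of its underside.
- awl: Awl with wooden handle, about 140 mm long, lying loose on the table before the punch; its x runs toward its point.
- wax_puck: Round cake of wax, 54 mm in diameter, 20 mm tall, loose on the table; origin at the centre of its underside.
- spare_die: Spare steel punch die, a stepped round pin 22 mm in diameter, 36 mm tall, standing loose on the far edge of the punch's deck beside the column; origin at the centre of its underside.
- thread_cone: Cone of pale thread, 68 mm in diameter at the foot, 100 mm tall, standing loose left of the punch; origin at the centre of its underside.

How it is judged:
By the outcome, as a careful person would: the job done as asked, in the order asked, and still so for the second after the job is handed in, with the robot touching nothing.
It also fails if it takes over 51 s, if anything falls off the work surface, if the arm or the gripper's body presses on something with over 40 N, if the wrist force passes 120 N, or if a joint passes its speed limit or range.

## Working session

There is one attempt and no reset: what is moved stays moved. The work goes in short steps, Python scripts to look and compute and a shell command to move; the robot and the scene stay as the last step left them, time stands still between calls to the robot, and variables do not carry over. Pictures are saved under pics/ and viewed, about 8 in all and at most 12, crops included, and the job is handed in when it is done.

```bash
mkdir -p pics; cat > h.py <<'E'
import numpy as np,cv2
from workcell import env,grab_frame,camera_params,spotter
def save(cam,name):
    im=grab_frame(cam); cv2.imwrite('pics/'+name,im[:,:,::-1]); return im
def ray(cam,u,v):
    p=camera_params(cam);K=np.array(p['K']);R=cv2.Rodrigues(np.array(p['rvec'],float))[0];t=np.array(p['tvec'],float).ravel()
    x=(u-K[0,2])/K[0,0];y=(v-K[1,2])/K[1,1]
    if cam=='wrist':
        r=np.hypot(x,y);d=np.array([np.sin(r)*x/r,np.sin(r)*y/r,np.cos(r)])
    else: d=np.array([x,y,1])
    return -R.T@t,R.T@d
def onz(cam,u,v,z):
    c,d=ray(cam,u,v);return c+d*(z-c[2])/d[2]
E
python3 - <<'E'
from h import *
ims=[]
for c in ['scene','side','wrist']:
    ims.append(grab_frame(c))
    for q in ['punch','lever_knob','start_box','start_top','jar','dye_bottle','spool','thread_cone']:
        r=spotter.look_for(q,c)
        print(c,q,[(np.round(x['box']).tolist(),round(x['conf'],2)) for x in r[:2]])
for c,i in zip('abc',ims): cv2.imwrite(f'pics/{c}.png',i[:,:,::-1])
print(env.state()['time_s'],{c:onz(c,256,192,0).round() for c in ['scene','side']})
E
```

```text
scene punch [([174.0, 161.0, 133.0, 94.0], 0.65)]
scene lever_knob [([205.0, 187.0, 21.0, 41.0], 0.83)]
scene start_box [([364.0, 168.0, 38.0, 34.0], 0.58)]
scene start_top []
scene jar [([108.0, 172.0, 27.0, 32.0], 0.98), ([376.0, 173.0, 14.0, 8.0], 0.25)]
scene dye_bottle [([88.0, 199.0, 24.0, 44.0], 0.76)]
scene spool [([179.0, 211.0, 16.0, 23.0], 0.65)]
scene thread_cone [([383.0, 207.0, 30.0, 42.0], 0.89)]
side punch [([234.0, 134.0, 88.0, 134.0], 0.63)]
side lever_knob [([259.0, 204.0, 44.0, 27.0], 0.67)]
side start_box [([182.0, 109.0, 22.0, 26.0], 0.76), ([232.0, 131.0, 90.0, 140.0], 0.48)]
side start_top [([191.0, 104.0, 11.0, 10.0], 0.57)]
side jar [([211.0, 333.0, 36.0, 38.0], 0.92)]
side dye_bottle [([308.0, 315.0, 26.0, 37.0], 0.57)]
side spool [([301.0, 231.0, 15.0, 15.0], 0.64)]
side thread_cone []
wrist punch [([233.0, 76.0, 212.0, 229.0], 0.67)]
wrist lever_knob [([266.0, 246.0, 59.0, 52.0], 0.78)]
wrist start_box []
wrist start_top []
wrist jar [([350.0, 180.0, 21.0, 24.0], 0.32)]
wrist dye_bottle []
wrist spool [([330.0, 288.0, 12.0, 15.0], 0.55)]
wrist thread_cone [([112.0, 231.0, 79.0, 22.0], 0.73), ([265.0, 244.0, 62.0, 57.0], 0.67)]
1.35 {'scene': array([456.,   5.,   0.]), 'side': array([606.,  47.,   0.])}
```

View pics/a.png

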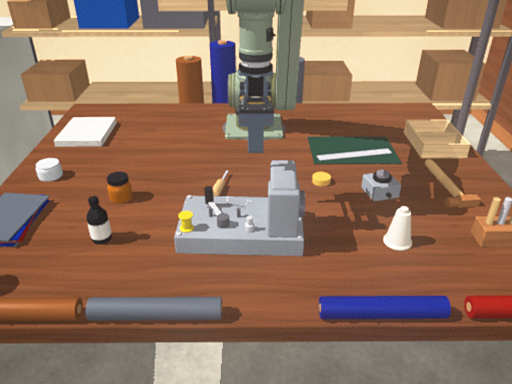

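View pics/b.png

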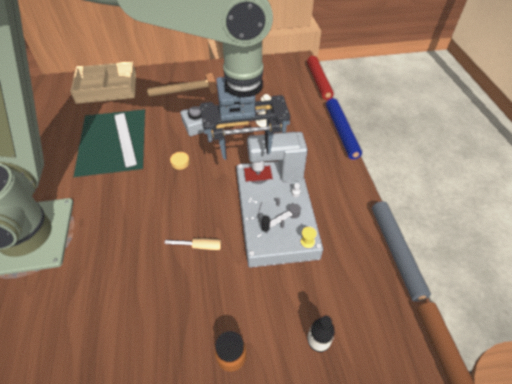

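View pics/c.png

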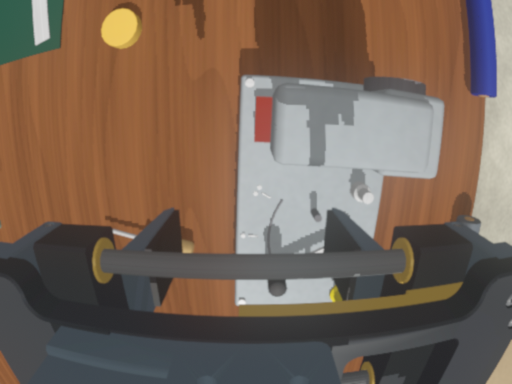

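```bash
python3 - <<'E'
from h import *
for c,u,v,z in [('wrist',243,77,50),('wrist',237,304,50),('wrist',277,288,105),('wrist',250,193,50),
 ('side',237,166,50),('side',249,256,50),('side',320,250,50),('side',265,218,105),('scene',209,189,105),('scene',177,233,50),('scene',303,233,50),('scene',183,198,50),
 ('scene',382,176,65),('side',196,108,65),('side',308,231,90),('scene',186,213,90),('side',321,323,120),('scene',94,200,120)]:
    print(c,u,v,z,onz(c,u,v,z).round())
def tri(a,b):
    (c1,d1),(c2,d2)=ray(*a),ray(*b)
    s=np.linalg.lstsq(np.c_[d1,-d2],c2-c1,rcond=None)[0]
    print((c1+s[0]*d1).round(),(c2+s[1]*d2).round())
tri(('scene',382,174),('side',196,108))
tri(('scene',209,189),('wrist',277,288))
E
```

```text
wrist 243 77 50 [564. 114.  50.]
wrist 237 304 50 [ 553. -177.   50.]
wrist 277 288 105 [ 602. -113.  105.]
wrist 250 193 50 [572. -19.  50.]
side 237 166 50 [562. 109.  50.]
side 249 256 50 [ 552. -179.   50.]
side 320 250 50 [ 720. -191.   50.]
side 265 218 105 [ 600. -117.  105.]
scene 209 189 105 [ 609. -112.  105.]
scene 177 233 50 [ 714. -181.   50.]
scene 303 233 50 [716. 111.  50.]
scene 183 198 50 [ 564. -186.   50.]
scene 382 176 65 [479. 352.  65.]
side 196 108 65 [465. 365.  65.]
side 308 231 90 [ 695. -159.   90.]
scene 186 213 90 [ 691. -160.   90.]
side 321 323 120 [ 660. -382.  120.]
scene 94 200 120 [ 680. -371.  120.]
[467. 355.  65.] [465. 359.  70.]
[ 602. -113.  101.] [ 602. -115.  102.]
```

```bash
python3 - <<'E'
import cv2
a=cv2.imread('pics/a.png')[150:260,165:420];b=cv2.imread('pics/b.png')[90:275,170:335]
a=cv2.resize(a,None,fx=3,fy=3,interpolation=2)[:330,:765];b=cv2.resize(b,None,fx=3,fy=3,interpolation=2)
cv2.imwrite('pics/a2.png',a);cv2.imwrite('pics/b2.png',b)
E
```

```text
(no output)
```

View pics/b2.png

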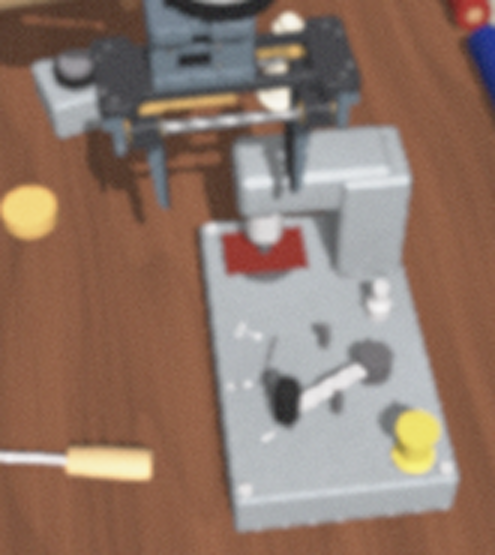

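View pics/a2.png

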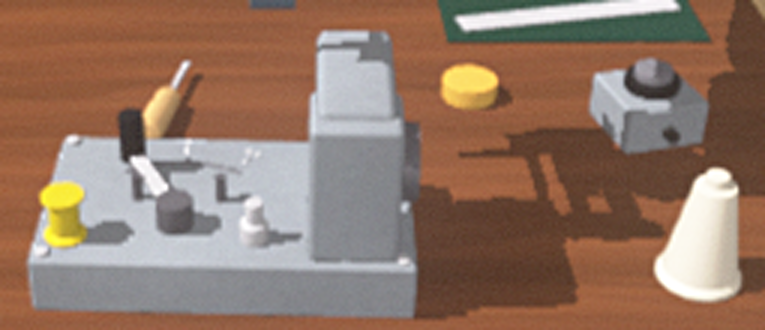

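Knob is at about (602,-114), so the lever is near 0.05. The punch centre is about (648,-36) with yaw about -2°, and the start button is about (466,357). I'll push with shut fingers, jaws along x, from the knob's right side.

```bash
python3 -c "
from workcell import env
s=env.state();print(s['ee_rot'],s['ee_pos'],s['force'])"
python3 -m jog '0 0 0 0.4 -2 0 0; 0 0 0 0.8 -4 0 0; 0 0 0 1.1 -6.2 0 0; 0 0 0 1.1 -6.2 0 0; 0 0 0 1.1 -6.2 0 0'
```

```text
[ 1.79996990e+02 -1.11555690e-03  8.99984344e+01] [ 5.75014407e+02 -3.80629729e-03  1.88062635e+02] [-0.02492456 -0.18238599 -0.2468046 ]
time_s: 1.98
ee_pos: [602.3, -154.7, 187.9]
ee_rot: [-180.0, -0.0, 90.0]
force: [-0.2, 0.9, 0.3]
gripper_width: 44.1
```

```bash
python3 -m jog '0 0 0 0 0 0 0; 0 0 0 0 0 -1 0; 0 0 0 0 0 -2.5 0; 0 0 0 0 0 -4.4 0; 0 0 0 0 0 -4.4 0'
python3 - <<'E'
from h import *
save('side','d.png')
im=cv2.imread('pics/d.png')[120:280,190:350];cv2.imwrite('pics/d2.png',cv2.resize(im,None,fx=3,fy=3,interpolation=2))
E
```

```text
time_s: 2.6
ee_pos: [599.6, -152.9, 74.9]
ee_rot: [-179.5, -0.1, 90.1]
force: [0.3, -0.0, 0.3]
gripper_width: 0.1
```

View pics/d2.png

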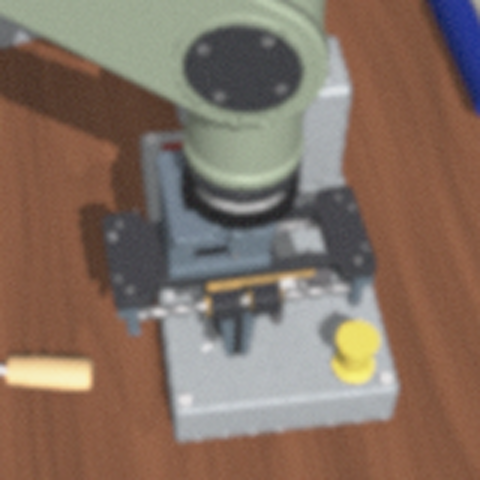

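```bash
python3 -m jog '0 0 0 0 0.3 0 0; 0 0 0 0 0.6 0 0; 0 0 0 -0.1 0.9 0 0; 0 0 0 -0.1 1.2 0 0; 0 0 0 -0.1 1.5 0 0'; python3 -m jog '0 0 0 0 0.3 0 0; 0 0 0 0 0.6 0 0; 0 0 0 0 0.9 0 0; 0 0 0 0.1 1.2 0 0; 0 0 0 0.2 1.5 0 0';python3 -m jog '0 0 0 0 0.15 0 0; 0 0 0 0 0.3 0 0; 0 0 0 0.1 0.45 0 0; 0 0 0 0.1 0.55 0 0; 0 0 0 0.1 0.55 0 0'
```

```text
time_s: 3.28
ee_pos: [599.4, -117.8, 79.3]
ee_rot: [-180.0, 0.1, 90.0]
force: [-3.5, -2.1, 6.5]
gripper_width: 0.3
time_s: 3.9
ee_pos: [605.3, -80.7, 79.2]
ee_rot: [179.9, 0.1, 90.0]
force: [-1.7, -4.4, 6.6]
gripper_width: 0.9
time_s: 4.53
ee_pos: [607.9, -65.9, 78.3]
ee_rot: [179.9, -0.0, 90.0]
force: [0.3, -1.2, 3.2]
gripper_width: 0.4
```

```bash
python3 -m jog '0 0 0 0 0.1 0 0; 0 0 0 0.05 0.2 0 0; 0 0 0 0.1 0.3 0 0; 0 0 0 0.1 0.3 0 0'; python3 - <<'E'
from h import *
print(env.state()['force'])
for c in ['scene','side','wrist']:
    save(c,'e_'+c+'.png'); r=spotter.look_for('lever_knob',c);print(c,[(x['box'],x['conf']) for x in r[:2]])
a=cv2.imread('pics/e_scene.png')[140:260,160:320];b=cv2.imread('pics/e_wrist.png')[50:350,200:480]
cv2.imwrite('pics/e.png',np.hstack([cv2.resize(a,(480,360),interpolation=2),cv2.resize(b,(320,360))]))
E
```

```text
time_s: 5.03
ee_pos: [610.0, -58.3, 77.7]
ee_rot: [-180.0, -0.0, 90.0]
force: [-0.2, -0.3, -0.6]
gripper_width: 0.1
[-0.1503344  -0.31257863 -0.57155675]
scene [([212.7, 183.8, 14.8, 46.0], 0.82), ([312.3, 169.4, 20.1, 16.6], 0.47)]
side [([254.3, 207.8, 45.6, 16.1], 0.78)]
wrist [([249.1, 210.6, 119.2, 45.1], 0.55)]
```

View pics/e.png

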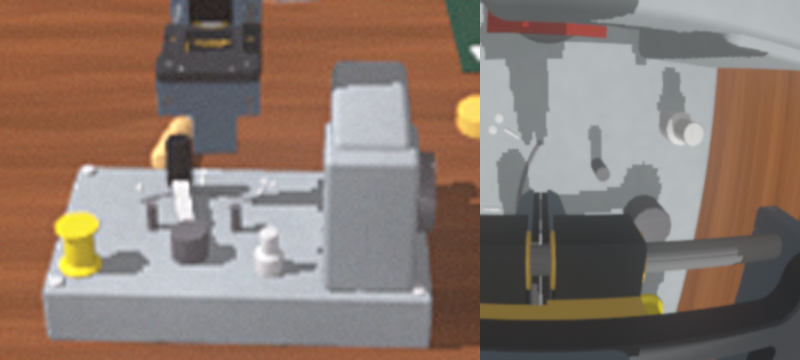

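```bash
python3 - <<'E'
from h import *
def pr(cam,P):
    p=camera_params(cam);return cv2.projectPoints(np.array([P],float),np.array(p['rvec'],float),np.array(p['tvec'],float),np.array(p['K'],float),None)[0].ravel().round(1)
s=env.state();print(s['ee_pos'],pr('scene',s['ee_pos']),pr('scene',[602,-114,105]))
for a in np.arange(0,1.01,.2):
    t=a-.5;k=np.array([-90*np.cos(t),90*np.sin(t)]);c,d=np.cos(-.034),np.sin(-.034)
    w=[687+c*k[0]-d*k[1],-77+d*k[0]+c*k[1]];print(a,np.round(w),pr('scene',w+[105]),pr('scene',w+[60]),pr('side',w+[105]))
E
python3 -c "
import cv2;cv2.imwrite('pics/f.png',cv2.resize(cv2.imread('pics/e_side.png')[120:280,190:350],(480,480),interpolation=2))"
```

```text
[609.98789343 -58.80491566  78.07543815] [231.1 198.3] [208.6 187.5]
0.0 [ 607. -117.] [207.  188.4] [208.  203.7] [267.6 217.9]
0.2 [ 600. -101.] [214.  187.1] [214.8 202.3] [263.7 212.5]
0.4 [597. -83.] [221.2 186.4] [221.9 201.6] [261.1 206.7]
0.6000000000000001 [598. -65.] [228.5 186.5] [229.  201.7] [260.1 200.8]
0.8 [602. -47.] [235.5 187.4] [235.9 202.6] [260.6 195. ]
1.0 [610. -31.] [242. 189.] [242.3 204.2] [262.5 189.6]
```

View pics/f.png

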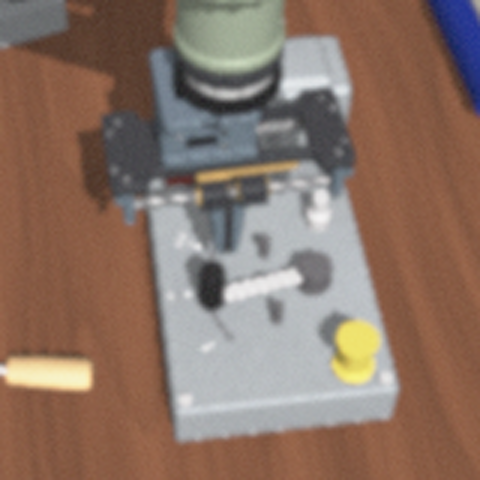

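```bash
python3 - <<'E'
from h import *
def pr(cam,P):
    p=camera_params(cam);return cv2.projectPoints(np.array([P],float),np.array(p['rvec'],float),np.array(p['tvec'],float),np.array(p['K'],float),None)[0].ravel().round(1)
(c1,d1),(c2,d2)=ray('scene',231.2,190.5),ray('side',266.5,202)
s=np.linalg.lstsq(np.c_[d1,-d2],c2-c1,rcond=None)[0];print(c1+s[0]*d1,c2+s[1]*d2)
for z in (78,100): print(pr('scene',[610,-58,z]),pr('side',[610,-58,z]))
a=cv2.imread('pics/e_scene.png')[150:220,190:270];b=cv2.imread('pics/e_side.png')[170:240,230:310]
cv2.imwrite('pics/g.png',np.hstack([cv2.resize(x,(400,350),interpolation=2) for x in (a,b)]))
E
```

```text
[610.50960451 -57.87861514 101.26618703] [613.74304299 -64.77066216  96.63549497]
[231.4 198.3] [264.4 204.6]
[231.2 190.8] [264.5 199.2]
```

View pics/g.png

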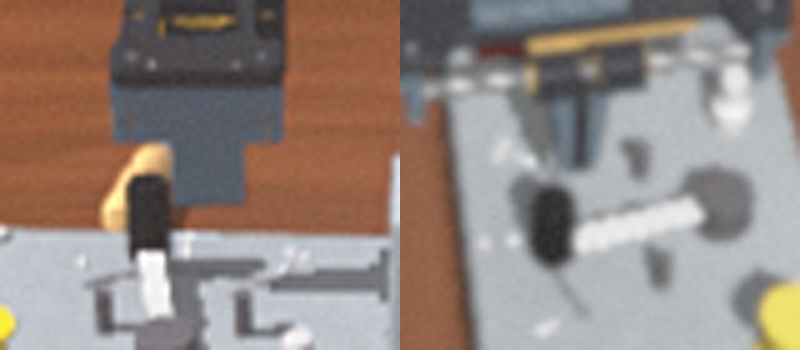

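The fingers rode over the knob. Both cameras put the real tips about 22 mm higher than the reported TCP. The knob is now at about (598,-86), lever about 0.37. I'll go back over it, descend lower and check.

```bash
python3 -m jog '0 0 0 0 0 1.6 0; 0 0 0 -0.3 -1.5 1.6 0; 0 0 0 -0.5 -2.9 1.6 0; 0 0 0 -0.5 -2.9 0.5 0; 0 0 0 -0.5 -2.9 -0.5 0';python3 -m jog '0 0 0 0 0 0 0; 0 0 0 0 0 0 0'
python3 - <<'E'
from h import *
def pr(cam,P):
    p=camera_params(cam);return cv2.projectPoints(np.array([P],float),np.array(p['rvec'],float),np.array(p['tvec'],float),np.array(p['K'],float),None)[0].ravel().round(1)
p=env.state()['ee_pos'];print(p,[(pr(c,p),pr(c,p+[0,0,22])) for c in('scene','side')])
save('scene','k.png');save('side','l.png')
a=cv2.imread('pics/k.png')[150:220,180:260];b=cv2.imread('pics/l.png')[180:250,230:310]
cv2.imwrite('pics/m.png',np.hstack([cv2.resize(x,(400,350),interpolation=2) for x in (a,b)]))
E
```

```text
time_s: 5.95
ee_pos: [597.5, -132.0, 65.2]
ee_rot: [179.9, 0.0, 89.9]
force: [0.1, -0.7, -0.1]
gripper_width: 0.6
time_s: 6.2
ee_pos: [598.3, -131.4, 66.5]
ee_rot: [179.9, 0.0, 90.0]
force: [0.6, -0.9, 0.2]
gripper_width: 0.6
[ 598.25315162 -131.3570544    66.51114373] [(array([202.6, 199.7]), array([202.1, 192.3])), (array([264.9, 232.3]), array([265. , 227.2]))]
```

View pics/m.png

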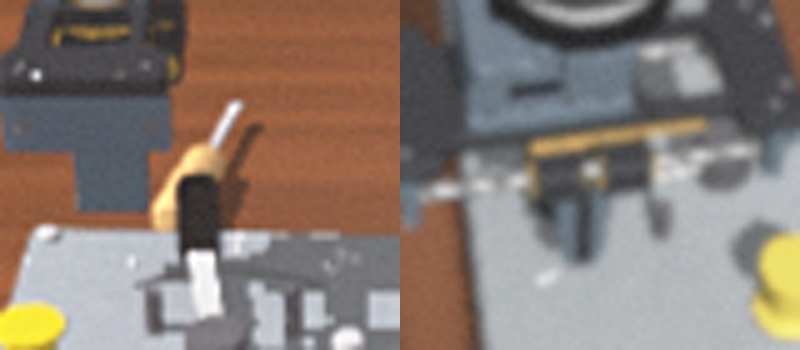

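```bash
python3 -m jog '0 0 0 0 0 -0.5 0; 0 0 0 0 0 -0.5 0; 0 0 0 0 0.4 -0.5 0; 0 0 0 0 0.7 -0.5 0; 0 0 0 0 1.0 -0.5 0'; python3 -m jog '0 0 0 0 0.2 0 0; 0 0 0 0 0.4 0 0; 0 0 0 0 0.6 0 0; 0 0 0 0.1 0.8 0 0; 0 0 0 0.1 1.0 0 0';python3 -m jog '0 0 0 0 0.2 0 0; 0 0 0 0.1 0.4 0 0; 0 0 0 0.2 0.6 0 0; 0 0 0 0.2 0.7 0 0; 0 0 0 0.2 0.7 0 0'
```

```text
time_s: 6.92
ee_pos: [596.0, -107.3, 53.1]
ee_rot: [-179.8, 0.2, 90.1]
force: [-1.5, -1.3, 0.1]
gripper_width: 0.5
time_s: 7.55
ee_pos: [600.9, -80.6, 53.2]
ee_rot: [179.9, -0.0, 90.0]
force: [0.7, -1.1, 0.1]
gripper_width: 0.4
time_s: 8.18
ee_pos: [605.3, -63.0, 53.1]
ee_rot: [180.0, -0.1, 90.0]
force: [-0.6, -0.6, 0.2]
gripper_width: 0.4
```

```bash
python3 -m jog '0 0 0 0 0.1 0 0; 0 0 0 0.1 0.2 0 0; 0 0 0 0.1 0.2 0 0'; python3 -m jog '0 0 0 0 0.1 0 0; 0 0 0 0 0.2 0 0; 0 0 0 0 0.2 0 0'
```

```text
time_s: 8.55
ee_pos: [607.1, -58.9, 52.9]
ee_rot: [-179.9, 0.0, 90.0]
force: [-1.6, -2.1, 1.6]
gripper_width: 0.3
time_s: 8.93
ee_pos: [607.2, -58.5, 53.0]
ee_rot: [-180.0, 0.5, 90.1]
force: [-2.9, -14.9, -0.4]
gripper_width: 0.4
```

```bash
python3 - <<'E'
from h import *
save('scene','n.png');save('side','o.png')
a=cv2.imread('pics/n.png')[150:240,180:290];b=cv2.imread('pics/o.png')[165:255,225:335]
cv2.imwrite('pics/p.png',np.hstack([cv2.resize(x,(400,327),interpolation=2) for x in (a,b)]))
E
```

```text
(no output)
```

View pics/p.png

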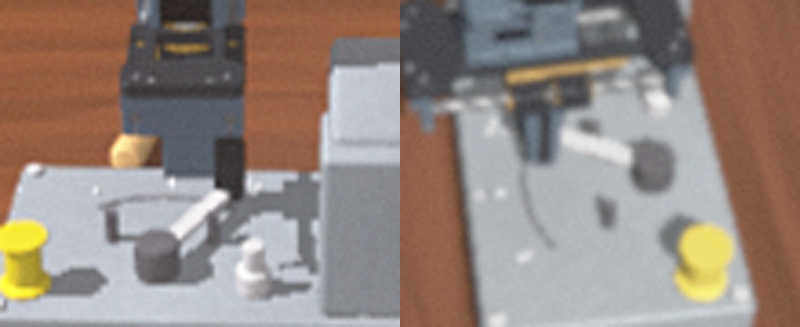

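Lever is at the end stop: the knob is where 1.0 should be, and the push rose to 15 N with no further travel. I'll back off, lift and look at the button.

```bash
python3 -m jog '0 0 0 0 -0.8 0 0; 0 0 0 0 -0.8 0 0; 0 0 0 0 -0.8 2 0; 0 0 0 0 -0.8 4 0; 0 0 0 0 -0.8 5.6 0'; python3 -m jog '0 0 0 -1 2 0 0; 0 0 0 -2 4 0 0; 0 0 0 -3 6 0 0; 0 0 0 -4 8 0 0; 0 0 0 -5 10 0 0'
python3 -m jog '0 0 0 -0.5 2 0 0;0 0 0 -0.5 3 0 0;0 0 0 -0.5 3 0 0'
python3 - <<'E'
from h import *
for c in ['scene','side','wrist']:
    save(c,'q_'+c+'.png')
    for q in ['start_top','start_box','lever_knob']:
        print(c,q,[(np.round(x['box'],1).tolist(),round(x['conf'],2)) for x in spotter.look_for(q,c)[:2]])
    if c!='wrist':
        s=spotter.trace('start_top',c)
        if s: print('trace',s[0]['box'],s[0]['conf'])
a=cv2.imread('pics/q_scene.png')[140:215,180:410];b=cv2.imread('pics/q_wrist.png')
a=cv2.resize(a,(690,225),interpolation=2);b=cv2.resize(b,(468,351))
o=np.zeros((576,690,3),np.uint8);o[:225]=a;o[225:,:468]=b;t=cv2.imread('pics/q_side.png')[85:155,160:234];o[225:435,468:690]=cv2.resize(t,(222,210),interpolation=2)
cv2.imwrite('pics/r.png',o);print(env.state()['ee_pos'],env.state()['force'])
E
```

```text
time_s: 9.65
ee_pos: [608.2, -72.8, 195.3]
ee_rot: [179.9, -0.1, 90.0]
force: [0.4, -0.7, -0.6]
gripper_width: 0.6
time_s: 10.28
ee_pos: [481.4, 178.7, 193.3]
ee_rot: [180.0, -0.1, 90.0]
force: [0.2, -0.6, -0.0]
gripper_width: 0.5
time_s: 10.65
ee_pos: [469.5, 253.4, 193.0]
ee_rot: [180.0, -0.1, 90.2]
force: [-0.0, 0.4, -0.8]
gripper_width: -0.0
scene start_top []
scene start_box [([362.9, 168.7, 36.2, 32.9], 0.82), ([310.6, 172.5, 23.3, 11.4], 0.72)]
scene lever_knob [([217.4, 187.1, 27.1, 42.0], 0.72)]
trace [372.4, 172.4, 18.3, 9.2] 0.42
side start_top [([193.0, 108.8, 6.3, 5.7], 0.59)]
side start_box [([182.4, 109.1, 29.8, 25.2], 0.82), ([255.0, 97.7, 20.7, 31.0], 0.72)]
side lever_knob [([254.1, 190.0, 46.2, 29.2], 0.76)]
trace [191.9, 105.3, 9.9, 10.0] 0.5
wrist start_top [([228.5, 67.5, 34.0, 29.5], 0.69)]
wrist start_box [([204.1, 46.7, 81.7, 74.9], 0.75)]
wrist lever_knob [([342.4, 362.2, 10.0, 10.2], 0.63)]
[470.07770378 251.10576376 193.09703152] [-0.30720522  0.03916337 -0.44548752]
```

View pics/r.png

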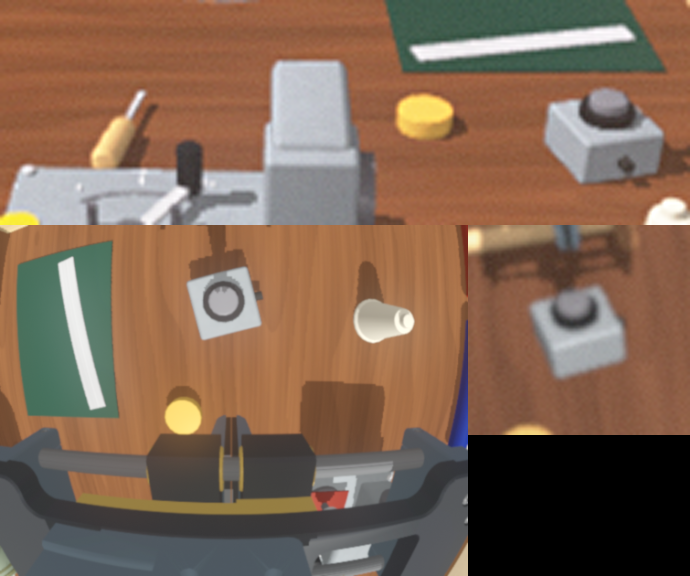

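```bash
python3 - <<'E'
from h import *
for z in (60,65,70): print(z,onz('wrist',245.2,82.5,z).round(1),onz('scene',382.3,174.5,z).round(1),onz('side',196,107.5,z).round(1))
E
```

```text
60 [461.6 358.3  60. ] [461.8 357.8  60. ] [465.1 373.9  60. ]
65 [461.7 357.8  65. ] [470.5 354.9  65. ] [465.3 367.5  65. ]
70 [461.9 357.3  70. ] [479.2 352.   70. ] [465.5 361.1  70. ]
```

```bash
python3 -m jog '0 0 0 -0.2 2.2 0 0; 0 0 0 -0.2 4.3 0 0; 0 0 0 -0.2 4.3 -2 0; 0 0 0 -0.2 4.3 -4.3 0; 0 0 0 -0.2 4.3 -4.3 0'; python3 -m jog '0 0 0 0 0 -0.4 0; 0 0 0 0 0 -0.8 0; 0 0 0 0 0 -1 0;0 0 0 0 0 -1 0'
python3 - <<'E'
from h import *
save('scene','s.png');save('side','t.png');save('wrist','u.png')
a=cv2.imread('pics/s.png')[130:210,345:425];b=cv2.imread('pics/t.png')[75:155,155:235]
cv2.imwrite('pics/v.png',np.hstack([cv2.resize(x,(400,400),interpolation=2) for x in (a,b)]))
print(env.state()['ee_pos'],env.state()['force'])
E
```

```text
time_s: 11.98
ee_pos: [461.9, 356.6, 81.5]
ee_rot: [-179.5, 0.4, 90.0]
force: [-0.1, 0.6, -0.0]
gripper_width: 0.9
time_s: 12.48
ee_pos: [465.1, 358.7, 60.8]
ee_rot: [180.0, -0.0, 90.0]
force: [0.3, -0.3, -0.9]
gripper_width: 0.2
[465.32770968 358.98064125  61.05813692] [ 0.08673161 -0.04639695 -0.51988209]
```

```bash
for i in 1; do :; done; python3 -m jog '0 0 0 0 0 -0.2 0; 0 0 0 0 0 -0.3 0; 0 0 0 0 0 -0.3 0'; python3 -m jog '0 0 0 0 0 -0.1 0; 0 0 0 0 0 -0.2 0; 0 0 0 0 0 -0.2 0'; python3 -m jog '0 0 0 0 0 -0.1 0; 0 0 0 0 0 -0.1 0'; python3 -m jog '0 0 0 0 0 -0.1 0; 0 0 0 0 0 -0.1 0'
```

```text
time_s: 13.0
ee_pos: [464.8, 358.6, 52.7]
ee_rot: [-180.0, 0.0, 90.0]
force: [0.3, 0.3, 0.2]
gripper_width: 0.1
time_s: 13.38
ee_pos: [464.9, 358.6, 47.8]
ee_rot: [-180.0, 0.0, 90.0]
force: [-0.4, -0.6, -1.0]
gripper_width: 0.4
time_s: 13.62
ee_pos: [464.9, 358.7, 45.4]
ee_rot: [-180.0, 0.0, 90.0]
force: [-0.5, 1.0, 0.2]
gripper_width: 0.5
time_s: 13.88
ee_pos: [464.9, 358.6, 42.9]
ee_rot: [-180.0, 0.0, 90.0]
force: [-0.3, 0.7, 0.1]
gripper_width: 0.1
```

```bash
for_=0; python3 -m jog '0 0 0 0 0 -0.1 0; 0 0 0 0 0 -0.1 0'; python3 -m jog '0 0 0 0 0 -0.1 0; 0 0 0 0 0 -0.1 0'; python3 -m jog '0 0 0 0 0 -0.1 0; 0 0 0 0 0 -0.1 0'; python3 -m jog '0 0 0 0 0 -0.1 0; 0 0 0 0 0 -0.1 0'
```

```text
time_s: 14.12
ee_pos: [465.2, 358.9, 40.7]
ee_rot: [180.0, -0.0, 90.0]
force: [-0.0, 0.2, 2.0]
gripper_width: 0.8
time_s: 14.38
ee_pos: [465.2, 358.9, 38.3]
ee_rot: [180.0, -0.0, 90.0]
force: [-0.2, 1.0, 4.1]
gripper_width: 0.6
time_s: 14.62
ee_pos: [465.3, 358.9, 35.7]
ee_rot: [180.0, -0.0, 90.0]
force: [-0.4, -0.7, 4.6]
gripper_width: 0.3
time_s: 14.88
ee_pos: [465.3, 359.0, 35.2]
ee_rot: [179.9, -0.0, 90.0]
force: [-2.9, -1.7, 16.0]
gripper_width: 0.2
```

The button bottomed: about 6 mm of spring travel, then 16 N. Releasing.

```bash
python3 -m jog '0 0 0 0 0 0.3 0; 0 0 0 0 0 0.6 0; 0 0 0 0 0 2 0; 0 0 0 0 0 4 0; 0 0 0 0 0 5 0'; python3 -m jog '0 0 0 0 -2 0 0; 0 0 0 0 -3 0 0; 0 0 0 0 -3 0 0'
python3 - <<'E'
from h import *
def pr(cam,P):
    p=camera_params(cam);return cv2.projectPoints(np.array([P],float),np.array(p['rvec'],float),np.array(p['tvec'],float),np.array(p['K'],float),None)[0].ravel().round(1)
old={'scene':'a','side':'b'}
for c in ['scene','side']:
    im=save(c,'z_'+c+'.png'); g=im.mean(2)
    for q in ['jar','dye_bottle','spool','thread_cone','wax_puck','spare_die','awl','start_box']:
        print(c,q,[np.round(x['box']).tolist() for x in spotter.look_for(q,c)[:1]])
    # dark blob centroid of the knob
    m=(im.max(2)<45).astype(np.uint8); r=m[180:210,195:260] if c=='scene' else m[180:225,250:275]
    o=(195,180) if c=='scene' else (250,180)
    n,l,st,ce=cv2.connectedComponentsWithStats(r); i=1+np.argmax(st[1:,4]); print(c,'dark',ce[i]+o,st[i,4],'pred1.0',pr(c,[610,-31,82.5]),'pred.87',pr(c,[605,-41,82.5]))
    # button image, before vs after (out again)
    x0=cv2.imread('pics/q_%s.png'%c).astype(int);x1=cv2.imread('pics/z_%s.png'%c).astype(int)
    s=np.s_[168:188,370:396] if c=='scene' else np.s_[102:122,186:206]
    print('button diff',abs(x0[s]-x1[s]).mean())
print(env.state()['time_s'],env.state()['force'])
E
```

```text
time_s: 15.5
ee_pos: [465.6, 359.2, 160.3]
ee_rot: [179.9, -0.1, 90.0]
force: [-0.0, -0.2, -0.1]
gripper_width: 0.8
time_s: 15.88
ee_pos: [464.5, 282.3, 157.8]
ee_rot: [-179.9, 0.0, 89.9]
force: [0.3, 0.9, -0.2]
gripper_width: 0.3
scene jar [[109.0, 172.0, 26.0, 32.0]]
scene dye_bottle [[88.0, 198.0, 24.0, 46.0]]
scene spool [[180.0, 212.0, 12.0, 20.0]]
scene thread_cone []
scene wax_puck [[211.0, 172.0, 17.0, 25.0]]
scene spare_die [[245.0, 214.0, 6.0, 21.0]]
scene awl [[215.0, 170.0, 12.0, 30.0]]
scene start_box [[365.0, 170.0, 36.0, 29.0]]Traceback (most recent call last):
  File "<stdin>", line 12, in <module>
    return _wrapfunc(a, 'argmax', axis=axis, out=out, **kwds)
    return bound(*args, **kwds)
ValueError: attempt to get argmax of an empty sequence
```

```bash
python3 - <<'E'
from h import *
def pr(cam,P):
    p=camera_params(cam);return cv2.projectPoints(np.array([P],float),np.array(p['rvec'],float),np.array(p['tvec'],float),np.array(p['K'],float),None)[0].ravel().round(1)
def dark(im,c):
    x,y,w,h=(195,180,65,26) if c=='scene' else (250,182,25,45)
    r=(im[y:y+h,x:x+w].max(2)<60).astype(np.uint8)
    n,l,st,ce=cv2.connectedComponentsWithStats(r)
    return [(np.round(ce[i]+(x,y),1).tolist(),int(st[i,4])) for i in range(1,n) if st[i,4]>15]
for c,o in [('scene','a'),('side','b')]:
    im=save(c,'y_'+c+'.png')
    print(c,'start',dark(cv2.imread(f'pics/{o}.png'),c),'now',dark(im,c),'pred',[pr(c,p+[82.5]) for p in ([602,-114],[605.5,-39],[610,-31])])
    x0=cv2.imread('pics/q_%s.png'%c).astype(int);x1=im[:,:,::-1].astype(int);d=abs(x0-x1).mean(2)
    s=np.s_[168:188,370:396] if c=='scene' else np.s_[102:122,186:206]
    print('button diff',d[s].mean(),d[s].max())
    d=abs(cv2.imread(f'pics/{o}.png').astype(int)-x1).mean(2)
    for n,b in {'scene':dict(jar=[108,172,27,32],dye=[88,199,24,44],spool=[179,211,16,23],die=[245,214,10,21],cone=[383,207,30,42],wax=[312,172,20,14],awl=[218,170,12,24]),'side':dict(jar=[211,333,36,38],dye=[308,315,26,37],spool=[301,228,15,18],awl=[165,235,55,16],wax=[170,152,20,18])}[c].items():
        x,y,w,h=b;print(n,d[y:y+h,x:x+w].mean().round(1),end='; ')
    print()
E
```

```text
scene start [([210.5, 194.8], 21)] now [] pred [array([209. , 195.1]), array([239. , 195.8]), array([242.2, 196.8])]
button diff 2.553205128205128 26.0
jar 2.8; dye 2.7; spool 1.9; die 1.9; cone 6.1; wax 2.1; awl 2.4; 
side start [([264.7, 221.7], 59)] now [([260.5, 195.3], 68)] pred [array([265.3, 222.4]), array([261.3, 197.8]), array([262.5, 195.1])]
button diff 2.4525 14.333333333333334
jar 3.2; dye 3.4; spool 3.2; awl 3.3; wax 3.3;
```

```bash
python3 -c "
from workcell import env
env.job_done();print(env.state()['time_s'])"
```

```text
the job is handed in; nothing more can be done
the job is handed in; nothing more can be done
```

I pushed the stroke lever past the first click stop to the second and last stop. Then I pressed the start button fully in, let it come out, and handed the job in. The arm finished clear of everything, at about 16 s on the robot's clock.

- **First push slipped:** the fingers rode over the knob, because the real fingertips sit about 22–26 mm higher than the reported TCP. That left the lever at about 0.37. I went back over the knob, lowered the fingers and pushed it the rest of the way with the fingers shut, so the knob was never gripped.
- **Lever:** the push rose to 15 N with no further travel. That is well above the roughly 7 N bump, so the lever is past it. In the last side picture the knob lies within about 1–2 pixels of where the second stop should be. The same check in the scene camera found no knob blob, but the picture taken after the push showed the knob at the right place.
- **Button:** it moved about 6 mm against its spring, then hit the end at 16 N. Afterwards the button area looks the same as before the press in both cameras, so it came back out.
- **Loose things:** nearly all look unchanged in the pictures from start to end. The thread cone's patch in the scene picture differs a little more (6 against 2–3), and the network did not find the cone there at the end. The arm never went near it, so I took the difference for a shadow. I did not confirm that, because the picture limit was used up.

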